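# Jack up the end of the seed counter and hold it

## Robot

A 7-joint arm with a two-finger parallel gripper is mounted at the origin on the work surface; the furniture and walls round the work are solid. World frame = base frame: x ahead of the robot, y to its left, z up, the work surface at z = 0. Lengths are in mm, angles in degrees, forces in N, time in s.
With the tool pointing down it reaches from about 425 to 950 mm from the base axis. Payload 4.7 kg.
Tool frame: the origin (TCP) lies on the centre line of the jaws, within the pads' length; the fingertips stand 19 mm ahead of it and the grasp point (between the pads) is the TCP; z points along the fingers, y is the line along which they close (so a half turn about z gives the same grasp; the last joint's range is limited). The gripper opens to 85 mm and grips with 20 to 120 N. Pads are 22 mm wide; open, the fingers measure 114 mm over their backs; the gripper's body (76 mm by 85 mm) begins 54 mm behind the grasp point. The pads swing forward as they close: fully open they stand 13 mm farther back than shut.
Start: joints at [63.203, 26.849, -2.785, 87.806, 1.381, 65.374, -4.715], TCP at [286.821, -611.048, 250.335] pointing down, gripper open.
Joint ranges: [-148.3, 148.3], [-19.14, 114.17], [-79.39, 73.82], [5.75, 140.21], [-59.74, 239.74], [12.07, 113.84], [-152.46, 152.46]. Speed limits (degrees/s): [147.25, 147.25, 180, 180, 180, 180, 180].

## Interface

Orientations are given as a 3x3 rotation matrix whose columns are the frame's x, y, z axes.
In Python, from cell import bot, eyes, recognise, outline_of, spot_point gives the robot as it stands.
- The arm moves only by the tool drive_tool, never from a script. Its argument "series" is a list of rows, each a list of 2 entries, a list of its own where there are three numbers: the shift along the tool's x, y, z in units of 50 cm (1.0 is 50 cm), then the turn, a rotation vector about the tool's x, y, z in units of 180 degrees (1.0 is 180 degrees). A call has 1 to 5 rows; each row shifts and turns the commanded pose from where the row before left it, along the tool's axes as they then stand; what a row does not reach is not made up. A row lasts 1/8 s, in which the tool goes at most 62.5 mm and 10.7 degrees, less where a joint would pass 70% of its speed; a pose out of reach is approached as far as the arm can. A call with a number of a shift or a turn outside -1 to 1 is refused whole. A call with a gripper value outside its range is refused whole. "fingers" is the opening, from -1 (shut) to 1 (fully open), so that 0 is half open, set as the call begins (left out, the last holds). The fingers move at their own pace and stop on an object; "force" is the grip in N (left out, the last holds). Time passes only in rows, so rows that do not move let the fingers close. It gives the time, the measured TCP pose, the force, the opening and the grip force at its end, in the units of the state.
- bot.get_obs(): the state, without advancing time (a new reading comes with each control period).
- eyes.read_camera(name): name is "side" or "top"; returns a dict with "img" (400x640x3 uint8, blue, green, red), "intrinsics" (3x3 intrinsics, pixels), "R" (3x3) and "t" (3): a world point X has camera coordinates R X + t. Camera axes: x right, y down, z forward; pixel columns grow to the right and rows downward; lengths in mm; the calibration is good to about 2 mm. A picture is of the moment at which its call begins. There is no depth.
- bot.finish_job(): hands the job in; it is judged then, once.
Trained networks look in the newest picture that a camera, given by its name, has taken for a name from the list of things; names that differ only in an ending like _2 or _b are one class to them, and where a whole thing is asked for, a point or a joint stands for the part that bears it (a point fixed in the world has none). Each returns a list of dicts, best first, with "score" (0 to 1); they miss things now and then, are a little off and sometimes report something else, mostly with a low value. They report only what shows in the picture. A call takes as long as a camera call.
- recognise(target, camera): "extent" ([left, top, width, height] in pixels, round what is visible of it).
- outline_of(target, camera): "region" (400x640 bool, what is visible of it) and "extent" ([left, top, width, height] in pixels, round what is visible of it).
- spot_point(target, camera): "centre" ([column, row] in pixels: a listed point, or the origin of a listed thing).
The state is a dict: "t": time; "joint_pos": joint angles; "joint_vel": joint speeds; "joint_torque": joint torques, N m; "ee_pos": TCP position; "tcp_rot": TCP orientation; "wrist_force": force on the tool from outside, world axes, zero at the start; "wrist_torque": the same for the moment, N m; "gripper_width": finger opening in mm; "grasp_force": force on a finger pad.
Only numpy, scipy, OpenCV 4.12 (cv2) and the standard library are available. Lean on these libraries where they do the work, as an engineer would, in place of code of your own. Each camera call takes 0.05 s, during which the arm holds its last target. There are 200 camera calls.

## Task

The vibratory seed counter is to get damping pads under the two feet at its marked end. First swing the stabiliser leg of the small lever jack out until it clicks into its end detent; then set the jack on the bench with its saddle centred under the counter's lift pad, pump the jack's handle right down so that this end of the counter rises off the bench, and finish while still holding the handle down, so that a colleague can slip the pads in. Lift the counter with the jack only, do not push it along the bench, and leave the vial, the seed dish and the pads on the counter where they are.

Things in the scene. Friction and masses are not known exactly. Their poses are not given: they have to be found in the camera images.
- lift_pad (a point): centre of the foot of the counter's lift pad, a black rubber puck (22 mm across, 17 mm at its foot, 10 mm high) under the counter's end, its foot 30 mm above the bench, 25 mm in from the end face; a raised dark steel triangle on the end face points down at it. Axes: +x level from the pad along the counter, away from the marked end (the jack goes in along +x), z up
- counter: vibratory seed counter, about 3 kg, loose, on four rubber feet 24 mm across: white housing 240 x 130 mm, underside 40 mm and top 104 mm above the bench, aluminium feeder bowl on top (to 153 mm), control panel on a long side. Origin on the bench right under the lift pad; +x from the marked end along the housing (housing x = -25 to 215 mm, y = -65 to 65 mm), z up
- foot_front (a point): centre of the underside of one foot at the marked end, 20 mm behind the lift pad and 46 mm to the side of it where the control panel is; the passage for the jack between the two feet is 68 mm wide
- foot_back (a point): the same of the other foot at the marked end, 46 mm to the other side
- foot_far (a point): point on the underside line of the two far feet, midway between them, 188 mm from the lift pad; these feet stay on the bench
- jack: hand lever jack, 0.8 kg, loose: base plate 44 mm wide, 4 mm thick, from 112 mm before its origin to 105 mm behind; saddle in front, handle at the rear, two upright cheek plates between. Origin on the underside, below the fulcrum pin (which is 38 mm up); +x forward to the saddle, +y left, z up. A round 6 mm plate at its right rear carries the stabiliser leg (pivot x = -62, y = -38 mm)
- jack_grip (a point): where the jack is picked up from above, near its centre of mass: between the two cheek plates, 12 mm behind the fulcrum and 50 mm above the bench; the plates are together 40 mm wide across the jack's y, 64 mm long along x and reach up to 66 mm. Axes as the jack's
- jack_leg (a joint): angle of the stabiliser leg in rad: 0 folded forward along the jack's right side, grows as it swings outward (clockwise from above), 1.58 at its end, square to the jack. It turns stiffly; from about 1.0 a spring ball resists it (about 1.5 N at the knob), and past about 1.5 it has clicked in and stays
- leg_knob (a point): centre of the upright black knob on the end of the stabiliser leg, 41 mm above the bench, 13 mm across and 22 mm tall on a thinner stem; 62 mm from the leg's pivot. The leg's bar below it has its top 15 mm above the bench
- saddle (a point): centre of the floor of the jack's saddle, 90 mm in front of the fulcrum, 18 mm above the bench at rest: a steel dish 40 mm across, 34 mm inside its 3 mm high rim, that takes the lift pad and tips to follow it. As the handle goes down it rises 12 mm to the pad and moves 2.5 mm forward, then lifts up to 20 mm more
- jack_lever (a joint): angle of the jack's lever in rad: 0 with the handle up (spring return: it does not stay down by itself), grows as the handle is pressed down, 0.34 at its stop. The saddle meets the pad at about 0.13
- handle_top (a point): middle of the top of the black handle grip, 152 mm from the fulcrum, 8 mm above the handle's axis; grip 76 mm long, 26 mm wide, 16 mm thick. At rest the handle rises to the rear at 0.42 rad and this point is 107 mm above the bench; at the stop it is 58 mm up and 14 mm farther back. Pressing takes about 4 N, and 12 to 20 N once it lifts
- pad_a: one of the two black rubber damping pads, 40 mm across and 6 mm thick, lying loose on top of the counter at its marked end; leave it there
- pad_b: the other damping pad, beside it; leave it there
- sample_vial: small glass sample vial with a black cap, 23 mm across, 60 mm tall; leave it
- seed_dish: petri dish with counted seeds, 93 mm across and 14 mm high, under the counter's outlet beside it; leave it

How it is judged (in metres and radians):
On the way, in this order (a step that is already met when the one before it is completed fails the run):
1. the stabiliser leg has clicked into its end detent while the counter still stands on its feet (value of joint jack_leg above 1.5 rad and height (world z) of lift_pad below 0.032 m), for 0.2 s.
2. the jack stands flat on the bench, leg out, with its saddle centred under the lift pad, before anything is lifted (all of step 1 and horizontal distance between saddle and lift_pad below 0.009 m and height (world z) of jack_grip below 0.054 m and angle between jack_grip's own z axis and vertical below 0.08 rad), for 0.2 s.
At the end, for the whole second after the job is handed in: The robot still presses the handle (over 2 N, lever past 0.2 rad); the marked end rests on the saddle (over 4 N, pad within 9 mm of its centre), both feet there 8 mm or more off the bench, the far feet on it; jack flat on the bench, leg past 1.5 rad; counter at rest (value of joint jack_leg above 1.5 rad and horizontal distance between saddle and lift_pad below 0.009 m and height (world z) of jack_grip below 0.054 m and angle between jack_grip's own z axis and vertical below 0.08 rad and height (world z) of each of foot_front, foot_back above 0.008 m and height (world z) of foot_far below 0.005 m and value of joint jack_lever above 0.2 rad and contact force between counter and jack above 4 N and contact force between any of the fingers, the arm and jack above 2 N and linear speed of counter below 0.02 m/s); the arm keeps its last pose, push and grip.
It fails at once if the counter is lifted while the stabiliser leg is not in its detent (height (world z) of lift_pad above 0.034 m and value of joint jack_leg below 1.5 rad).
It fails at once if the robot itself pushes or lifts the counter (contact force between any of the fingers, the arm and counter above 5 N).
It fails at once if the counter is pushed more than 2 cm along the bench (distance of foot_far from where it was at the start of the episode above 0.02 m).
It fails at once if the vial or the seed dish is moved more than 2 cm (distance of any of sample_vial, seed_dish from where it was at the start of the episode above 0.02 m).
It fails at once if a damping pad is knocked off the counter (height (world z) of any of pad_a, pad_b below 0.095 m).
It also fails if it takes over 61 s, if anything falls off the work surface, if the arm or the gripper's body presses on something with over 40 N, if the wrist force passes 120 N, or if a joint passes its speed limit or range.

## Working session

There is one attempt and no reset: what is moved stays moved. The work goes in short steps, Python scripts to look and compute and a tool call to move; the robot and the scene stay as the last step left them, time stands still between calls to the robot, and variables do not carry over. Pictures are saved under pics/ and viewed, at most 10 in all, crops included, and the job is handed in when it is done.

Besides the shell and the picture viewer there is one more tool, called after ">>>" as name(argument=value, ...), one argument or row to a line, values as JSON. drive_tool: Moves the arm, as the interface text tells. Its arguments: {"type":"object","properties":{"series":{"type":"array","items":{"type":"array"}},"fingers":{"type":"number"},"force":{"type":"number"}},"required":["series"]}

```bash
mkdir -p pics; ls; cat > h.py <<'E'
import numpy as np, cv2
from cell import bot, eyes, recognise, outline_of, spot_point
def pix2world(c,uv,z):
    K,R,t=[np.array(c[k],float) for k in("intrinsics","R","t")]; t=t.ravel()
    d=R.T@np.linalg.solve(K,np.array([uv[0],uv[1],1.])); o=-R.T@t
    return o+d*(z-o[2])/d[2]
def proj(c,X):
    K,R,t=[np.array(c[k],float) for k in("intrinsics","R","t")]; p=K@(R@np.array(X,float)+t.ravel()); return p[:2]/p[2]
E
python3 - <<'E'
from h import *
np.set_printoptions(precision=1,suppress=True)
Z=dict(lift_pad=30,foot_front=0,foot_back=0,jack_grip=50,leg_knob=41,saddle=18,handle_top=107,jack=0,counter=0,foot_far=0,sample_vial=0,seed_dish=0,pad_a=104)
for cam in("top","side"):
    c=eyes.read_camera(cam); cv2.imwrite(f"pics/{cam}0.png",c["img"])
    print(cam,-np.array(c["R"]).T@np.array(c["t"]).ravel())
    for n,z in Z.items():
        for r in spot_point(n,cam)[:2]: print(n,round(r["score"],2),np.array(r["centre"]),pix2world(c,r["centre"],z))
print(bot.get_obs()["t"])
E
```

```text
pics
top [ 119.2  -22.5 1398.2]
lift_pad 0.2 [449.3 204.1] [ 445.8 -421.4   30. ]
jack_grip 0.85 [236.7 184.6] [462.3 245.   50. ]
leg_knob 0.54 [237.1 205.1] [399.1 238.9  41. ]
saddle 0.66 [271.3 196.9] [437.1 137.8  18. ]
handle_top 0.93 [193.2 172.3] [477.7 367.9 107. ]
jack 0.56 [243.3 192.6] [449.8 231.    0. ]
counter 0.68 [335.9 202.4] [436. -68.   0.]
sample_vial 0.4 [447.7 205.3] [ 448.7 -425.1    0. ]
seed_dish 0.6 [374.3 231.9] [ 348.3 -193.8    0. ]
pad_a 0.51 [342.9 181.2] [478.8 -82.2 104. ]
pad_a 0.5 [340.4 204.3] [407.5 -78.2 104. ]
side [294.7 826.4 837.3]
lift_pad 0.91 [316.5 199.9] [434.5 -67.9  30. ]
lift_pad 0.4 [303.9 177.8] [ 495.1 -171.7   30. ]
foot_front 0.93 [329.4 203.1] [395.8 -93.    0. ]
foot_front 0.6 [328.  176.3] [ 420.1 -232.1    0. ]
foot_back 0.61 [299.9 200.3] [493.1 -89.7  -0. ]
jack_grip 0.73 [286.3 267.2] [465.2 224.8  50. ]
leg_knob 0.6 [301.8 200.2] [477.7 -46.3  41. ]
leg_knob 0.48 [299.6 251.6] [443.4 160.   41. ]
saddle 0.67 [298.7 251.3] [450.4 140.1  18. ]
handle_top 0.94 [267.5 297. ] [475.6 356.5 107. ]
jack 0.64 [292.1 279.8] [451.6 224.9   0. ]
counter 0.9 [310.9 208.9] [450.4 -55.3   0. ]
foot_far 0.41 [328.9 145.5] [ 444.1 -426.3    0. ]
sample_vial 0.36 [328.  146.3] [ 446.8 -420.2    0. ]
seed_dish 0.6 [347.6 186.3] [ 346.  -188.9    0. ]
pad_a 0.56 [323.8 176.8] [417.  -95.9 104. ]
pad_a 0.48 [305.6 175.3] [473.8 -93.4 104. ]
1.4
```

```bash
python3 - <<'E'
import cv2,numpy as np
a=cv2.imread("pics/top0.png")[140:270,150:480];b=cv2.imread("pics/side0.png")[110:330,200:440]
a=cv2.resize(a,None,fx=2.4,fy=2.4,interpolation=3);b=cv2.resize(b,None,fx=2.5,fy=2.5,interpolation=3)
cv2.imwrite("pics/a.png",a);cv2.imwrite("pics/b.png",b)
E
```

```text
(no output)
```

View pics/a.png

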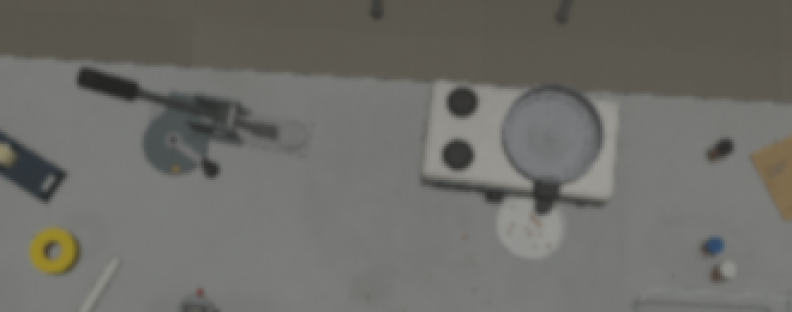

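View pics/b.png

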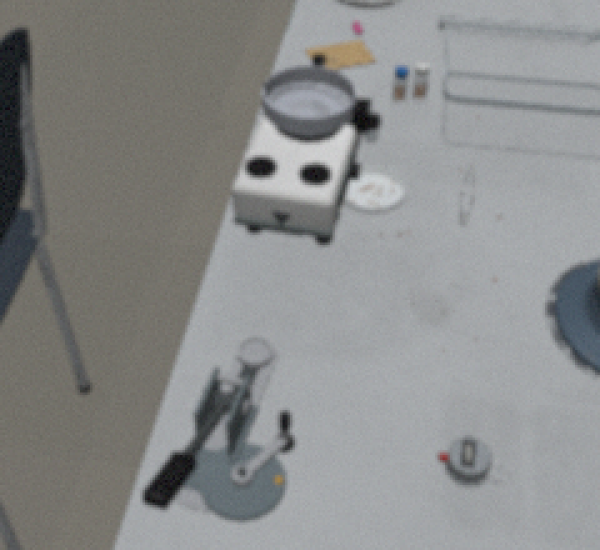

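The top view shows the jack on the left (saddle about (271,197), handle (193,172), knob about (237,208)), facing the counter's marked end. The side view shows the lift triangle at about (312,197) and the knob at about (314,278); the network's side reading for leg_knob was wrong. Next I fit the poses.

```bash
cat >> h.py <<'E'
from scipy.optimize import least_squares
def fit(obs,x0,scale=2.):
    "obs: list of (cam dict, uv, local point); pose x,y,yaw(rad)"
    def f(p):
        c,s=np.cos(p[2]),np.sin(p[2]); r=[]
        for cam,uv,q in obs: r+=list(proj(cam,[p[0]+c*q[0]-s*q[1],p[1]+s*q[0]+c*q[1],q[2]])-uv)
        return np.array(r)
    s=least_squares(f,x0,loss="soft_l1",x_scale=[1,1,.01]); return s.x,f(s.x).reshape(-1,2)
def loc(p,q):
    c,s=np.cos(p[2]),np.sin(p[2]); return np.array([p[0]+c*q[0]-s*q[1],p[1]+s*q[0]+c*q[1],q[2] if len(q)>2 else 0])
JP=dict(jack_grip=(-12,0,50),saddle=(90,0,18),handle_top=(-142,0,107),jack=(0,0,0))
E
python3 - <<'E'
from h import *
np.set_printoptions(precision=2,suppress=True)
C={k:eyes.read_camera(k) for k in("top","side")}
o=[(C[k],r[0]["centre"],q) for k in C for n,q in JP.items() if (r:=spot_point(n,k))]
p,r=fit(o,[450,228,-1.72]); print("jack",p,r.tolist() and r)
T=lambda u,v:(150+(u+.5)/2.4-.5,140+(v+.5)/2.4-.5); S=lambda u,v:(200+(u+.5)/2.5-.5,110+(v+.5)/2.5-.5)
t,s=C["top"],C["side"]
# knob: two-view
A=[]
for c,uv in((t,T(210,168)),(s,S(285,425))):
    print("knob",pix2world(c,uv,41))
print("pivot",loc(p,(-62,-38,41)))
# counter: marked end is local x=-25; panel side toward robot = local y -? (right of heading -y is -x) -> y=-65
o=[(t,T(433,82),(-25,65,104)),(t,T(421,180),(-25,-65,104)),(t,T(620,98),(215,65,104)),(t,T(610,200),(215,-65,104)),
(s,S(237,194),(-25,65,104)),(s,S(336,207),(-25,-65,104)),(s,(316.5,199.9),(0,0,30)),(s,(329.4,203.1),(-20*-1*0-20+20,-46,0)) ]
o=o[:-1]
p,r=fit(o,[440,-68,-1.65]); print("counter",p,r)
g=bot.get_obs(); print(g["tcp_rot"],g["gripper_width"],g["wrist_force"],g["t"])
for n in("foot_front","foot_back"): print(n,spot_point(n,"side")[0])
print(proj(s,loc(p,(20,-46,0))),proj(s,loc(p,(-20,-46,0))))
E
```

```text
jack [453.66 226.56  -1.75] [[ 2.4  -0.46]
 [-0.34 -0.88]
 [ 1.68 -2.25]
 [ 0.39 -2.57]
 [ 2.23  6.71]
 [ 5.42 -0.58]
 [ 1.22  1.13]
 [-0.61  1.81]]
knob [384.63 237.04  41.  ]
knob [390.15 244.66  41.  ]
pivot [427.28 294.32  41.  ]
counter [435.37 -60.17  -1.61] [[-1.66 -0.77]
 [-0.76  0.64]
 [ 0.19  0.2 ]
 [ 2.01  0.29]
 [-1.28 -1.72]
 [ 1.79 -1.  ]
 [-0.66  1.58]]
[[ 0.91  0.42  0.  ]
 [ 0.42 -0.91 -0.  ]
 [ 0.    0.   -1.  ]] 85.1833455493678 [0.29 0.53 0.24] 1.9
foot_front {'centre': [330.4, 205.2], 'score': 0.83}
foot_back {'centre': [302.8, 201.5], 'score': 0.63}
[330.95 206.34] [328.78 214.75]
```

```bash
sed -i 's/-142,0,107/-136,0,107/' h.py; cat >> h.py <<'E'
from scipy.spatial.transform import Rotation as Ro
def plan(wps,step=58,ang=10.,start=None):
    "wps: (xyz, yaw deg of tool y, tool down[, nrows]); prints rows in tool units"
    g=bot.get_obs(); P=np.array(start[0] if start else g["ee_pos"],float)
    R=np.array(g["tcp_rot"]); a=start[1] if start else np.degrees(np.arctan2(R[1,1],R[0,1]))
    rows=[]
    for w in wps:
        d=np.array(w[0],float)-P; da=(w[1]-a+90)%180-90 if len(w)<4 else w[1]-a
        n=int(max(np.ceil(np.linalg.norm(d)/step),np.ceil(abs(da)/ang),w[2] if len(w)>2 and w[2] else 1))
        for i in range(n):
            c,s=np.cos(np.radians(a)),np.sin(np.radians(a)); y=np.array([c,s,0]);z=np.array([0,0,-1.]);x=np.cross(y,z)
            q=d/n; rows.append([[round(float(v@q)/500,4) for v in(x,y,z)],[0,0,round(-da/n/180,4)]]); a+=da/n
        P=np.array(w[0],float)
    for i in range(0,len(rows),5): print(str(rows[i:i+5]).replace(" ",""))
E
python3 - <<'E'
from h import *
plan([((450,-430,250),-65),((490,-100,250),-60),((470,100,250),-40),((389,242,120),-36)])
E
```

```text
[[[0.0899,-0.0378,0.0001],[0,0,np.float64(0.0002)]],[[0.0899,-0.0379,0.0001],[0,0,np.float64(0.0002)]],[[0.0898,-0.0379,0.0001],[0,0,np.float64(0.0002)]],[[0.0898,-0.038,0.0001],[0,0,np.float64(0.0002)]],[[0.0898,-0.038,0.0001],[0,0,np.float64(0.0002)]]]
[[[0.0586,-0.0941,0.0],[0,0,np.float64(-0.0046)]],[[0.0599,-0.0932,0.0],[0,0,np.float64(-0.0046)]],[[0.0613,-0.0923,0.0],[0,0,np.float64(-0.0046)]],[[0.0626,-0.0914,0.0],[0,0,np.float64(-0.0046)]],[[0.0639,-0.0905,0.0],[0,0,np.float64(-0.0046)]]]
[[[0.0653,-0.0896,0.0],[0,0,np.float64(-0.0046)]],[[0.0413,-0.0916,0.0],[0,0,np.float64(-0.0278)]],[[0.0492,-0.0877,0.0],[0,0,np.float64(-0.0278)]],[[0.0566,-0.083,0.0],[0,0,np.float64(-0.0278)]],[[0.0636,-0.0778,0.0],[0,0,np.float64(-0.0278)]]]
[[[0.0284,-0.0767,0.065],[0,0,np.float64(-0.0056)]],[[0.0297,-0.0762,0.065],[0,0,np.float64(-0.0056)]],[[0.031,-0.0756,0.065],[0,0,np.float64(-0.0056)]],[[0.0323,-0.0751,0.065],[0,0,np.float64(-0.0056)]]]
```

>>> drive_tool(
  series=[
    [[0.09, -0.038, 0], [0, 0, 0]],
    [[0.09, -0.038, 0], [0, 0, 0]],
    [[0.09, -0.038, 0], [0, 0, 0]],
    [[0.09, -0.038, 0], [0, 0, 0]],
    [[0.09, -0.038, 0], [0, 0, 0]],
  ],
  fingers=-0.3,
  force=30,
)

```text
t: 2.62
ee_pos: [451.1, -428.3, 250.6]
tcp_rot: [[0.905, 0.425, 0.0], [0.425, -0.905, -0.0], [0.0, 0.001, -1.0]]
wrist_force: [-0.4, -0.1, -0.4]
gripper_width: 30.1
grasp_force: 0.0
```

>>> drive_tool(
  series=[
    [[0.059, -0.094, 0], [0, 0, -0.005]],
    [[0.06, -0.093, 0], [0, 0, -0.005]],
    [[0.061, -0.092, 0], [0, 0, -0.005]],
    [[0.063, -0.091, 0], [0, 0, -0.005]],
    [[0.064, -0.09, 0], [0, 0, -0.005]],
  ],
)

```text
t: 3.25
ee_pos: [482.9, -153.1, 250.7]
tcp_rot: [[0.869, 0.495, 0.001], [0.495, -0.869, -0.0], [0.001, 0.001, -1.0]]
wrist_force: [-0.4, -0.7, 0.1]
gripper_width: 29.9
grasp_force: 0.0
```

>>> drive_tool(
  series=[
    [[0.065, -0.09, 0], [0, 0, -0.005]],
    [[0.041, -0.092, 0], [0, 0, -0.028]],
    [[0.049, -0.088, 0], [0, 0, -0.028]],
    [[0.057, -0.083, 0], [0, 0, -0.028]],
    [[0.064, -0.078, 0], [0, 0, -0.028]],
  ],
)

```text
t: 3.88
ee_pos: [466.3, 102.2, 250.7]
tcp_rot: [[0.631, 0.776, 0.001], [0.776, -0.631, -0.0], [0.001, 0.001, -1.0]]
wrist_force: [0.6, 1.7, 0.2]
gripper_width: 29.7
grasp_force: 0.0
```

>>> drive_tool(
  series=[
    [[0.028, -0.077, 0.065], [0, 0, -0.006]],
    [[0.03, -0.076, 0.065], [0, 0, -0.006]],
    [[0.031, -0.076, 0.065], [0, 0, -0.006]],
    [[0.032, -0.075, 0.065], [0, 0, -0.006]],
    [[0, 0, 0], [0, 0, 0]],
  ],
)

```text
t: 4.5
ee_pos: [380.1, 243.4, 118.7]
tcp_rot: [[0.568, 0.823, -0.004], [0.823, -0.568, -0.001], [-0.003, -0.003, -1.0]]
wrist_force: [-0.5, -0.4, 0.5]
gripper_width: 29.7
grasp_force: 0.0
```

```bash
python3 - <<'E'
from h import *
np.set_printoptions(precision=2,suppress=True)
g=bot.get_obs(); print(g["t"],g["ee_pos"],g["tcp_rot"],g["gripper_width"])
ims=[]
for k in("top","side"):
    c=eyes.read_camera(k); tip=g["ee_pos"]+19*np.array(g["tcp_rot"])[:,2]
    print(k,proj(c,g["ee_pos"]),proj(c,tip),proj(c,(389,242,41)),[(x["centre"],x["score"]) for x in spot_point("leg_knob",k)])
    u,v=proj(c,(400,250,60)).astype(int); ims.append(cv2.resize(c["img"][v-50:v+50,u-60:u+40],None,fx=4,fy=4,interpolation=2)); print(u,v)
cv2.imwrite("pics/c.png",np.hstack(ims))
E
```

```text
4.5 [380.1  243.41 118.66] [[ 0.57  0.82 -0.  ]
 [ 0.82 -0.57 -0.  ]
 [-0.   -0.   -1.  ]] 29.699282690705765
top [230.35 205.71] [231.54 207.09] [235.76 208.23] []
232 203
side [318.08 260.1 ] [318.02 265.13] [314.32 278.91] [([311.3, 278.8], 0.62)]
309 276
```

View pics/c.png

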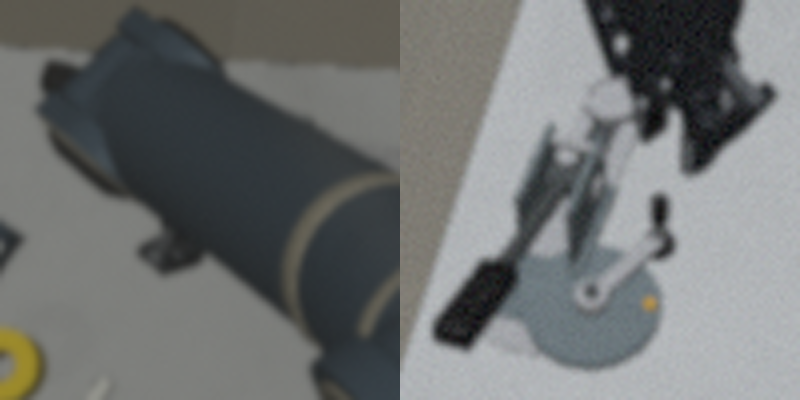

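The side crop shows the knob at full-frame (314,278.5). The estimate (389,242) projects there, so I descend and grip.

```bash
python3 - <<'E'
from h import *
plan([((389,242,70),-36,3),((389,242,43),-36,2)])
E
```

```text
[[[0.0024,0.0021,0.034],[0,0,np.float64(0.0017)]],[[0.0024,0.0021,0.034],[0,0,np.float64(0.0017)]],[[0.0024,0.0021,0.034],[0,0,np.float64(0.0017)]],[[0.0,0.0,0.027],[0,0,np.float64(-0.0)]],[[0.0,0.0,0.027],[0,0,np.float64(-0.0)]]]
```

>>> drive_tool(
  series=[
    [[0.0025, 0.005, 0.032], [0, 0, 0]],
    [[0.0025, 0.005, 0.032], [0, 0, 0]],
    [[0.0025, 0.005, 0.032], [0, 0, 0]],
    [[0, 0, 0.027], [0, 0, 0]],
    [[0, 0, 0.027], [0, 0, 0]],
  ],
  fingers=-0.15,
)

```text
t: 5.32
ee_pos: [391.2, 240.2, 44.1]
tcp_rot: [[0.573, 0.819, -0.001], [0.819, -0.573, -0.0], [-0.001, -0.0, -1.0]]
wrist_force: [0.8, 0.8, 0.0]
gripper_width: 36.3
grasp_force: 0.0
```

>>> drive_tool(
  series=[
    [[0, 0, 0], [0, 0, 0]],
    [[0, 0, 0], [0, 0, 0]],
    [[0, 0, 0], [0, 0, 0]],
    [[0, 0, 0], [0, 0, 0]],
  ],
  fingers=-1,
  force=25,
)

```text
t: 5.82
ee_pos: [391.3, 240.2, 45.4]
tcp_rot: [[0.573, 0.819, 0.0], [0.819, -0.573, 0.0], [0.0, 0.0, -1.0]]
wrist_force: [0.0, -0.4, -3.3]
gripper_width: 11.8
grasp_force: 24.3
```

>>> drive_tool(
  series=[
    [[0.0007, -0.013, 0], [0, 0, 0.0333]],
    [[0.0007, -0.013, 0], [0, 0, 0.0333]],
    [[0.0007, -0.013, 0], [0, 0, 0.0333]],
    [[0.0007, -0.013, 0], [0, 0, 0.0333]],
    [[0.0007, -0.013, 0], [0, 0, 0.0333]],
  ],
)

```text
t: 6.45
ee_pos: [370.0, 264.7, 45.4]
tcp_rot: [[0.907, 0.421, -0.001], [0.421, -0.907, -0.001], [-0.001, 0.0, -1.0]]
wrist_force: [-1.5, -0.9, -1.6]
gripper_width: 11.8
grasp_force: 24.5
```

>>> drive_tool(
  series=[
    [[0.0007, -0.013, 0], [0, 0, 0.0333]],
    [[0.0007, -0.013, 0], [0, 0, 0.0333]],
    [[0.0007, -0.013, 0], [0, 0, 0.0333]],
    [[0.0007, -0.013, 0], [0, 0, 0.0333]],
    [[0.0007, -0.013, 0], [0, 0, 0.0333]],
  ],
)

```text
t: 7.08
ee_pos: [364.6, 297.0, 45.5]
tcp_rot: [[0.996, -0.088, -0.0], [-0.088, -0.996, 0.0], [-0.0, -0.0, -1.0]]
wrist_force: [-1.3, -0.6, -2.7]
gripper_width: 12.0
grasp_force: 24.5
```

```bash
cat > jf.py <<'E'
from h import *
np.set_printoptions(precision=2,suppress=True)
def jackfit(x0,extra=()):
    C={k:eyes.read_camera(k) for k in("top","side")}
    o=[];n_=[]
    for k in C:
        for n,q in JP.items():
            r=spot_point(n,k)
            if r and r[0]["score"]>.4: o.append((C[k],r[0]["centre"],q)); n_.append((n,k))
    p,r=fit(o,x0); print("jack",p,[(a,b.round(1).tolist()) for a,b in zip(n_,r)]); return C,p
E
python3 - <<'E'
from jf import *
g=bot.get_obs(); print(g["t"],g["ee_pos"],g["wrist_force"],g["wrist_torque"])
C,p=jackfit([453,227,-1.75])
v=g["ee_pos"][:2]-loc(p,(-62,-38))[:2]; print(np.linalg.norm(v),"leg",(p[2]-np.arctan2(v[1],v[0])+3)%6.283-3)
for k in C: print(k,spot_point("leg_knob",k))
c=C["side"]; u,v=proj(c,(420,250,60)).astype(int)
cv2.imwrite("pics/d.png",cv2.resize(c["img"][v-60:v+50,u-60:u+60],None,fx=5,fy=5,interpolation=2)); print(u,v)
E
```

```text
7.075 [364.62 297.01  45.5 ] [-1.28 -0.55 -2.66] [0.17 0.33 0.06]
jack [457.46 227.01  -1.72] [(('jack_grip', 'top'), [-1.4, -0.3]), (('saddle', 'top'), [1.0, -3.2]), (('handle_top', 'top'), [1.6, 0.3]), (('jack', 'top'), [-0.0, -1.3]), (('jack_grip', 'side'), [3.4, 3.9]), (('saddle', 'side'), [0.3, -1.2]), (('handle_top', 'side'), [-0.8, -0.0]), (('jack', 'side'), [1.5, 0.9])]
64.42705254185188 leg 1.4712398908136715
top []
side [{'centre': [319.8, 300.0], 'score': 0.51}]
301 275
```

View pics/d.png

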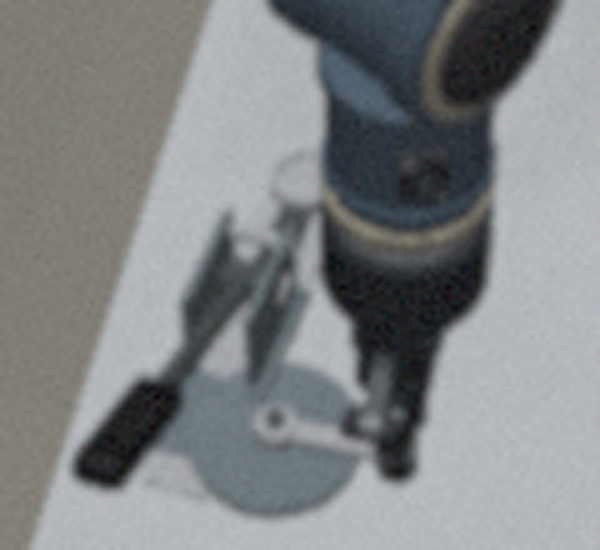

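The leg is now near 1.47 rad and the jack has hardly moved. I'll continue into the detent and watch the force.

>>> drive_tool(
  series=[
    [[0.0005, -0.0108, 0], [0, 0, 0.0278]],
    [[0.0003, -0.0065, 0], [0, 0, 0.0167]],
    [[0, 0, 0], [0, 0, 0]],
  ],
)

```text
t: 8.05
ee_pos: [367.4, 304.9, 45.3]
tcp_rot: [[0.975, -0.223, 0.002], [-0.223, -0.975, -0.001], [0.002, 0.0, -1.0]]
wrist_force: [1.7, 0.9, -2.8]
gripper_width: 11.7
grasp_force: 24.5
```

>>> drive_tool(
  series=[
    [[0.0003, -0.0065, 0], [0, 0, 0.0167]],
    [[0, 0, 0], [0, 0, 0]],
  ],
)

```text
t: 8.3
ee_pos: [368.2, 307.6, 45.2]
tcp_rot: [[0.962, -0.274, 0.001], [-0.274, -0.962, -0.001], [0.001, 0.001, -1.0]]
wrist_force: [2.4, -1.3, -3.6]
gripper_width: 12.0
grasp_force: 24.5
```

>>> drive_tool(
  series=[
    [[0.0003, -0.0065, 0], [0, 0, 0.0167]],
    [[0, 0, 0], [0, 0, 0]],
  ],
)

```text
t: 8.55
ee_pos: [369.0, 310.8, 45.2]
tcp_rot: [[0.946, -0.324, 0.001], [-0.324, -0.946, -0.001], [0.001, 0.001, -1.0]]
wrist_force: [2.1, -1.2, -3.5]
gripper_width: 11.9
grasp_force: 24.5
```

>>> drive_tool(
  series=[
    [[0, 0, 0], [0, 0, 0]],
    [[0, 0, 0], [0, 0, 0]],
    [[0, 0, -0.06], [0, 0, 0]],
    [[0, 0, -0.12], [0, 0, 0]],
    [[0, 0, -0.12], [0, 0, 0]],
  ],
  fingers=-0.2,
)

```text
t: 9.18
ee_pos: [368.1, 311.1, 196.9]
tcp_rot: [[0.946, -0.324, -0.001], [-0.324, -0.946, -0.0], [-0.0, 0.001, -1.0]]
wrist_force: [0.4, 1.9, -1.0]
gripper_width: 34.2
grasp_force: 0.0
```

>>> drive_tool(
  series=[
    [[0.02, 0.1, 0], [0, 0, 0]],
    [[0.02, 0.12, 0], [0, 0, 0]],
    [[0.02, 0.12, 0], [0, 0, 0]],
    [[0, 0.12, 0], [0, 0, 0]],
    [[0, 0, 0], [0, 0, 0]],
  ],
  fingers=1,
)

```text
t: 9.8
ee_pos: [320.2, 80.8, 195.1]
tcp_rot: [[0.944, -0.33, -0.001], [-0.33, -0.944, 0.0], [-0.001, 0.0, -1.0]]
wrist_force: [1.3, 0.6, 0.8]
gripper_width: 85.4
grasp_force: 0.0
```

```bash
python3 - <<'E'
from jf import *
g=bot.get_obs(); print(g["t"],g["ee_pos"],g["tcp_rot"])
C,p=jackfit([453,227,-1.75])
print("expected knob",loc(p,(-62,-100,41)))
for k in C: print(k,[(x["score"],pix2world(C[k],x["centre"],41)) for x in spot_point("leg_knob",k)],proj(C[k],loc(p,(-62,-100,41))))
ims=[]
for k in C:
    u,v=proj(C[k],(420,250,60)).astype(int);print(u,v); ims.append(cv2.resize(C[k]["img"][v-45:v+45,u-50:u+50],None,fx=4,fy=4,interpolation=2))
cv2.imwrite("pics/e.png",np.hstack(ims))
E
```

```text
9.8 [320.16  80.83 195.07] [[ 0.94 -0.33 -0.  ]
 [-0.33 -0.94  0.  ]
 [-0.    0.   -1.  ]]
jack [456.35 227.48  -1.73] [(('jack_grip', 'top'), [-0.3, -1.8]), (('handle_top', 'top'), [2.9, 1.6]), (('jack', 'top'), [0.4, -0.7]), (('jack_grip', 'side'), [0.6, 2.5]), (('saddle', 'side'), [0.2, -1.0]), (('handle_top', 'side'), [-0.7, 0.5]), (('jack', 'side'), [0.4, 0.3])]
expected knob [367.31 304.4   41.  ]
top [(0.6, array([367.41, 311.03,  41.  ])), (0.23, array([459.89, 238.42,  41.  ]))] [214.93 213.86]
side [(0.75, array([373.38, 315.81,  41.  ])), (0.17, array([436.2 , -13.71,  41.  ]))] [318.87 301.19]
233 196
301 275
```

View pics/e.png

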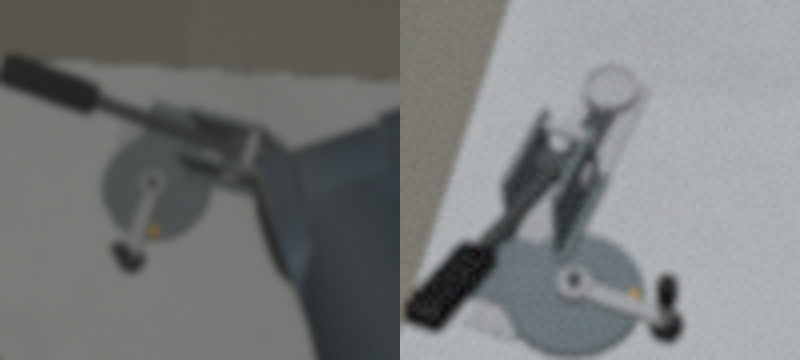

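```bash
python3 - <<'E'
from jf import *
C={k:eyes.read_camera(k) for k in("top","side")}
F={"top":lambda u,v:(183+(u+.5)/4-.5,151+(v+.5)/4-.5),"side":lambda u,v:(251+(u-400+.5)/4-.5,230+(v+.5)/4-.5)}
for n,z,a,b in(("pivot",17,(151,182),(573,282)),("saddle rim",21,None,(610,86)),("handle end top",123,(5,70),(430,320)),("handle front",91,(95,95),(488,255)),("knob base",15,(133,260),(668,328))):
    for k,q in(("top",a),("side",b)):
        if q: print(n,k,pix2world(C[k],F[k](*q),z))
E
```

```text
pivot top [429.81 299.38  17.  ]
pivot side [431.14 296.23  17.  ]
saddle rim side [437.83 139.91  21.  ]
handle end top top [484.38 392.33 123.  ]
handle end top side [483.13 400.37 123.  ]
handle front top [478.1  332.01  91.  ]
handle front side [470.54 334.83  91.  ]
knob base top [366.63 307.07  15.  ]
knob base side [368.03 316.72  15.  ]
```

```bash
python3 - <<'E'
import cv2,numpy as np
a=cv2.imread("pics/top0.png")[168:230,318:415];b=cv2.imread("pics/side0.png")[165:215,285:350]
a=cv2.resize(a,(776,496),interpolation=2);b=cv2.resize(b,(780,600),interpolation=2)
cv2.imwrite("pics/f.png",a);cv2.imwrite("pics/g.png",b)
E
```

```text
(no output)
```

View pics/f.png

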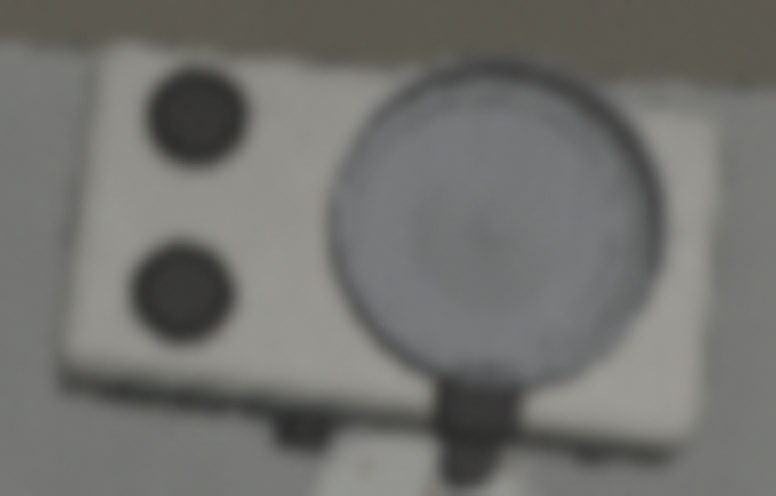

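View pics/g.png

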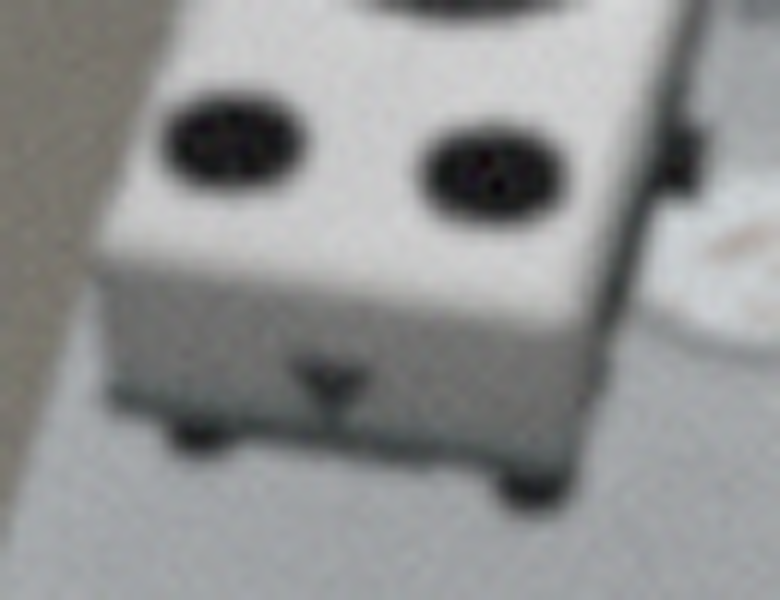

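The crops show the counter's top corners and the two front feet clearly (right foot about (329.6,207), left foot about (301.6,202)). I refit the counter from these.

```bash
python3 - <<'E'
from jf import *
C={k:eyes.read_camera(k) for k in("top","side")}
T=lambda u,v:(318+(u+.5)/8-.5,168+(v+.5)/8-.5); S=lambda u,v:(285+(u+.5)/12-.5,165+(v+.5)/12-.5)
t,s=C["top"],C["side"]
ot=[(t,T(98,48),(-25,65,104)),(t,T(66,370),(-25,-65,104)),(t,T(718,100),(215,65,104)),(t,T(695,445),(215,-65,104))]
os=[(s,S(100,258),(-25,65,104)),(s,S(585,330),(-25,-65,104)),(s,S(110,402),(-25,65,40)),(s,S(572,475),(-25,-65,40)),(s,S(535,510),(8,-46,0)),(s,S(200,452),(8,46,0))]
for o in(ot,os,ot+os):
    p,r=fit(o,[440,-68,-1.65]); print("counter",p,np.degrees(p[2]),r.round(1).tolist())
print(bot.get_obs()["joint_pos"])
J=[455.7,229.5,np.radians(-101.3)]
plan([((400,160,220),-80),((*loc(J,(-12,0))[:2],150),-11.3),((*loc(J,(-12,0))[:2],90),-11.3)])
E
```

```text
counter [437.72 -60.4   -1.61] -92.48465809018968 [[-1.1, -1.2], [-1.5, 0.7], [1.1, 0.4], [1.4, -0.2]]
counter [440.64 -68.96  -1.66] -95.30144417596242 [[-0.9, -3.3], [0.5, -1.9], [-1.0, 0.5], [0.8, 1.8], [-0.1, 0.3], [0.4, 0.1]]
counter [439.49 -63.1   -1.62] -92.90640705140524 [[-0.0, -1.8], [-0.7, 0.1], [2.2, 0.4], [2.1, -0.2], [-0.8, -1.4], [1.2, -1.2], [-1.0, 2.4], [1.4, 2.6], [0.0, 1.1], [0.2, 1.7]]
[ -39.12   -3.     16.79  134.27    1.16   48.62 -132.06]
[[[0.0326,-0.0647,-0.0165],[0,0,np.float64(-0.0536)]],[[0.043,-0.0583,-0.0165],[0,0,np.float64(-0.0536)]],[[0.0522,-0.0503,-0.0165],[0,0,np.float64(-0.0536)]],[[0.0204,-0.02,0.02],[0,0,np.float64(-0.0545)]],[[0.0235,-0.0162,0.02],[0,0,np.float64(-0.0545)]]]
[[[0.0259,-0.012,0.02],[0,0,np.float64(-0.0545)]],[[0.0276,-0.0074,0.02],[0,0,np.float64(-0.0545)]],[[0.0284,-0.0026,0.02],[0,0,np.float64(-0.0545)]],[[0.0284,0.0023,0.02],[0,0,np.float64(-0.0545)]],[[0.0276,0.0071,0.02],[0,0,np.float64(-0.0545)]]]
[[[0.0,0.0,0.06],[0,0,np.float64(0.0)]],[[0.0,0.0,0.06],[0,0,np.float64(0.0)]]]
```

>>> drive_tool(
  series=[
    [[0.033, -0.065, -0.016], [0, 0, -0.0536]],
    [[0.043, -0.058, -0.016], [0, 0, -0.0536]],
    [[0.052, -0.05, -0.016], [0, 0, -0.0536]],
    [[0.02, -0.02, 0.02], [0, 0, -0.0545]],
    [[0.0235, -0.016, 0.02], [0, 0, -0.0545]],
  ],
)

```text
t: 11.22
ee_pos: [417.1, 183.5, 199.0]
tcp_rot: [[0.866, 0.499, 0.0], [0.499, -0.866, -0.0], [0.0, 0.0, -1.0]]
wrist_force: [-0.4, 1.0, 0.4]
gripper_width: 85.2
grasp_force: 0.0
```

>>> drive_tool(
  series=[
    [[0.026, -0.012, 0.02], [0, 0, -0.0545]],
    [[0.0275, -0.0075, 0.02], [0, 0, -0.0545]],
    [[0.0285, -0.0025, 0.02], [0, 0, -0.0545]],
    [[0.0285, 0.0025, 0.02], [0, 0, -0.0545]],
    [[0.0275, 0.007, 0.02], [0, 0, -0.0545]],
  ],
)

```text
t: 11.85
ee_pos: [458.4, 241.3, 148.8]
tcp_rot: [[0.191, 0.982, -0.0], [0.982, -0.191, -0.0], [-0.0, -0.0, -1.0]]
wrist_force: [0.5, -0.6, 0.8]
gripper_width: 85.9
grasp_force: 0.0
```

```bash
python3 - <<'E'
from jf import *
J=[455.7,229.5,np.radians(-101.3)]
g=bot.get_obs(); print(g["t"],g["ee_pos"],g["tcp_rot"],g["joint_pos"])
q=loc(J,(-12,0)); print(q)
plan([((*q[:2],100),-11.3,2),((*q[:2],51),-11.3,2)])
E
```

```text
11.85 [458.4  241.27 148.81] [[ 0.19  0.98 -0.  ]
 [ 0.98 -0.19 -0.  ]
 [-0.   -0.   -1.  ]] [-35.55  19.1    3.81 115.24  -1.73  45.73 -41.74]
[458.05 241.27   0.  ]
[[[-0.0001,-0.0003,0.0488],[0,0,np.float64(0.0008)]],[[-0.0001,-0.0003,0.0488],[0,0,np.float64(0.0008)]],[[0.0,0.0,0.049],[0,0,np.float64(-0.0)]],[[0.0,0.0,0.049],[0,0,np.float64(-0.0)]]]
```

>>> drive_tool(
  series=[
    [[0, 0, 0.0488], [0, 0, 0]],
    [[0, 0, 0.0488], [0, 0, 0]],
    [[0, 0, 0.049], [0, 0, 0]],
    [[0, 0, 0.049], [0, 0, 0]],
    [[0, 0, 0], [0, 0, 0]],
  ],
)

```text
t: 12.48
ee_pos: [457.0, 240.2, 50.0]
tcp_rot: [[0.196, 0.981, -0.003], [0.981, -0.196, -0.002], [-0.003, -0.003, -1.0]]
wrist_force: [-0.4, 0.5, -0.4]
gripper_width: 85.4
grasp_force: 0.0
```

>>> drive_tool(
  series=[
    [[0, 0, 0], [0, 0, 0]],
    [[0, 0, 0], [0, 0, 0]],
    [[0, 0, 0], [0, 0, 0]],
    [[0, 0, 0], [0, 0, 0]],
    [[0, 0, 0], [0, 0, 0]],
  ],
  fingers=-1,
  force=60,
)

```text
t: 13.1
ee_pos: [458.7, 241.3, 52.6]
tcp_rot: [[0.197, 0.98, 0.001], [0.98, -0.197, 0.001], [0.001, 0.001, -1.0]]
wrist_force: [-0.6, -0.2, 7.1]
gripper_width: 39.2
grasp_force: 62.6
```

>>> drive_tool(
  series=[
    [[0, 0, -0.01], [0, 0, 0]],
    [[0, 0, -0.01], [0, 0, 0]],
    [[0, 0, 0], [0, 0, 0]],
  ],
)

```text
t: 13.48
ee_pos: [457.9, 240.7, 61.4]
tcp_rot: [[0.196, 0.981, -0.0], [0.981, -0.196, -0.0], [-0.0, -0.0, -1.0]]
wrist_force: [0.7, -0.0, -8.4]
gripper_width: 39.0
grasp_force: 61.6
```

```bash
python3 - <<'E'
from jf import *
g=bot.get_obs(); print(g["t"],g["ee_pos"],g["tcp_rot"],g["wrist_force"],g["wrist_torque"],g["gripper_width"])
c=eyes.read_camera("side"); u,v=proj(c,(440,220,50)).astype(int); print(u,v)
cv2.imwrite("pics/i.png",cv2.resize(c["img"][v-50:v+50,u-60:u+60],None,fx=6,fy=6,interpolation=2))
for n in("handle_top","saddle","leg_knob"): print(n,spot_point(n,"side")[:1])
a=np.degrees(np.arctan2(g["tcp_rot"][1][1],g["tcp_rot"][0][1])); print(a)
E
```

```text
13.475 [457.94 240.74  61.43] [[ 0.2   0.98 -0.  ]
 [ 0.98 -0.2  -0.  ]
 [-0.   -0.   -1.  ]] [ 0.66 -0.01 -8.44] [ 0.16 -0.13 -0.03] 38.96757379743446
296 267
handle_top [{'centre': [263.2, 298.2], 'score': 0.75}]
saddle [{'centre': [316.6, 301.3], 'score': 0.49}]
leg_knob [{'centre': [314.0, 300.8], 'score': 0.69}]
-11.324123488300737
```

View pics/i.png

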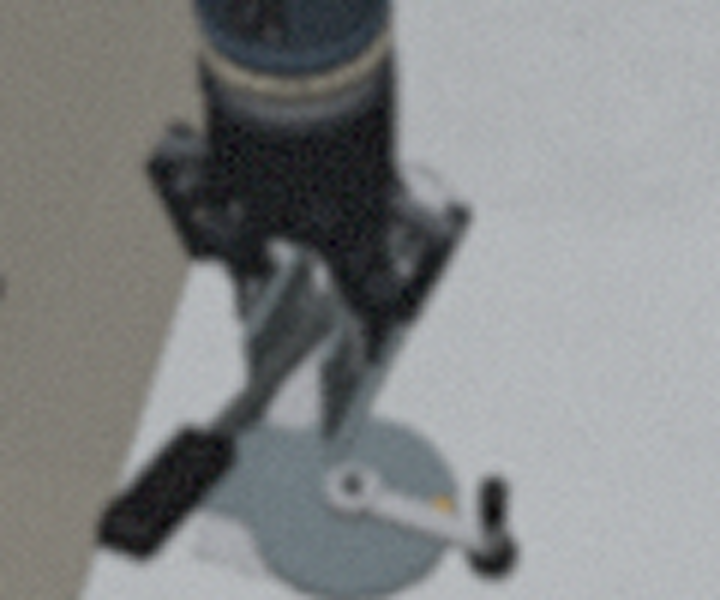

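```bash
python3 - <<'E'
from jf import *
g=bot.get_obs(); c=eyes.read_camera("side")
P=pix2world(c,(236+352.5/6-.5,217+485.5/6-.5),26); a=np.radians(-101.3)
R=np.array([[np.cos(a),-np.sin(a)],[np.sin(a),np.cos(a)]]); print(P,"pivot rel TCP in jack axes",R.T@(P[:2]-g["ee_pos"][:2]))
W=pix2world(c,(236+440/6-.5,217+190/6-.5),30); print("saddle right rim approx",R.T@(W[:2]-g["ee_pos"][:2]))
def tgt(pad,hd,back,off=102):
    h=np.radians(hd); return pad-(off+back)*np.array([np.cos(h),np.sin(h)])
pad=np.array([439.5,-67])
print(tgt(pad,-95,100),tgt(pad,-95,1.5))
A=tgt(pad,-95,100)
plan([((*A,61.5),-5,6)])
E
```

```text
[430.34 294.31  26.  ] pivot rel TCP in jack axes [-47.18 -37.49]
saddle right rim approx [111.28 -13.63]
[457.11 134.23] [448.52  36.11]
[[[-0.0349,0.0067,-0.0001],[0,0,np.float64(-0.0059)]],[[-0.035,0.0061,-0.0001],[0,0,np.float64(-0.0059)]],[[-0.0351,0.0054,-0.0001],[0,0,np.float64(-0.0059)]],[[-0.0352,0.0048,-0.0001],[0,0,np.float64(-0.0059)]],[[-0.0353,0.0041,-0.0001],[0,0,np.float64(-0.0059)]]]
[[[-0.0353,0.0035,-0.0001],[0,0,np.float64(-0.0059)]]]
```

>>> drive_tool(
  series=[
    [[-0.035, 0.0067, 0], [0, 0, -0.0059]],
    [[-0.035, 0.006, 0], [0, 0, -0.0059]],
    [[-0.035, 0.0054, 0], [0, 0, -0.0059]],
    [[-0.035, 0.0048, 0], [0, 0, -0.0059]],
    [[-0.035, 0.004, 0], [0, 0, -0.0059]],
  ],
)

```text
t: 14.35
ee_pos: [457.4, 151.8, 61.4]
tcp_rot: [[0.104, 0.995, 0.0], [0.995, -0.104, -0.0], [-0.0, 0.0, -1.0]]
wrist_force: [-1.2, 0.8, -7.5]
gripper_width: 39.0
grasp_force: 61.7
```

>>> drive_tool(
  series=[
    [[-0.035, 0.0035, 0], [0, 0, -0.0059]],
    [[0, 0, 0], [0, 0, 0]],
  ],
)

```text
t: 14.6
ee_pos: [457.2, 133.1, 61.4]
tcp_rot: [[0.09, 0.996, -0.001], [0.996, -0.09, -0.001], [-0.001, -0.001, -1.0]]
wrist_force: [0.6, -0.0, -7.9]
gripper_width: 39.2
grasp_force: 61.5
```

```bash
python3 - <<'E'
from jf import *
g=bot.get_obs(); print(g["t"],g["ee_pos"],g["tcp_rot"],g["wrist_force"])
c=eyes.read_camera("side"); u,v=proj(c,(445,30,40)).astype(int); print(u,v)
cv2.imwrite("pics/j.png",cv2.resize(c["img"][v-50:v+50,u-50:u+50],None,fx=6,fy=6,interpolation=2))
for n in("saddle","lift_pad","foot_front","foot_back"): print(n,spot_point(n,"side")[:1])
e=g["ee_pos"];h=np.radians(-95);pr=lambda d,l,z:proj(c,(e[0]+d*np.cos(h)-l*np.sin(h),e[1]+d*np.sin(h)+l*np.cos(h),z))
print("pred saddle",pr(103.5,0,27),"pivot",pr(-48.5,-38,26))
E
```

```text
14.6 [457.16 133.06  61.37] [[ 0.09  1.   -0.  ]
 [ 1.   -0.09 -0.  ]
 [-0.   -0.   -1.  ]] [ 0.61 -0.02 -7.94]
307 218
saddle [{'centre': [327.0, 177.2], 'score': 0.15}]
lift_pad []
foot_front [{'centre': [332.3, 205.6], 'score': 0.83}]
foot_back []
pred saddle [306.67 221.57] pivot [305.18 263.21]
```

View pics/j.png

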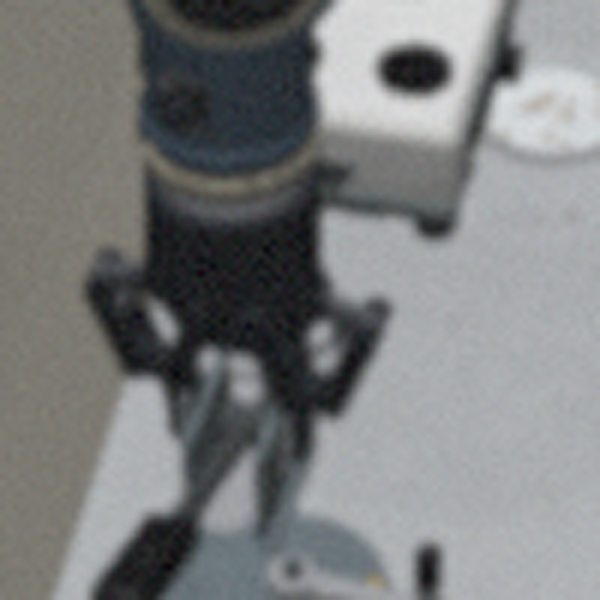

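```bash
python3 - <<'E'
from jf import *
c=eyes.read_camera("side")
for z in(45,50,55): print(z,pix2world(c,(284.5+331/12,164.5+405/12),z))
h=np.radians(-95); print("model face",np.array([439.5,-67])-25*np.array([np.cos(h),np.sin(h)]))
g=np.array([439.5,-67])-105*np.array([np.cos(h),np.sin(h)]); print(g)
plan([((457.2,133,56.5),-5,1),((*g,56.5),-5,6),((*g,52.5),-5,2)])
E
```

```text
45 [446.83 -56.55  45.  ]
50 [445.87 -50.98  50.  ]
55 [444.91 -45.41  55.  ]
model face [441.68 -42.1 ]
[448.65  37.6 ]
[[[-0.0054,0.0001,0.0101],[0,0,np.float64(0.0007)]],[[-0.0319,-0.0001,0.0],[0,0,np.float64(-0.0)]],[[-0.0319,-0.0001,0.0],[0,0,np.float64(-0.0)]],[[-0.0319,-0.0001,0.0],[0,0,np.float64(-0.0)]],[[-0.0319,-0.0001,0.0],[0,0,np.float64(-0.0)]]]
[[[-0.0319,-0.0001,0.0],[0,0,np.float64(-0.0)]],[[-0.0319,-0.0001,0.0],[0,0,np.float64(-0.0)]],[[0.0,0.0,0.004],[0,0,np.float64(-0.0)]],[[0.0,0.0,0.004],[0,0,np.float64(-0.0)]]]
```

>>> drive_tool(
  series=[
    [[-0.004, 0, 0.01], [0, 0, 0.0007]],
    [[-0.032, 0, 0], [0, 0, 0]],
    [[-0.032, 0, 0], [0, 0, 0]],
    [[-0.032, 0, 0], [0, 0, 0]],
    [[-0.032, 0, 0], [0, 0, 0]],
  ],
)

```text
t: 15.52
ee_pos: [451.4, 67.4, 56.6]
tcp_rot: [[0.09, 0.996, 0.0], [0.996, -0.09, -0.0], [-0.0, 0.0, -1.0]]
wrist_force: [0.6, 0.1, -8.5]
gripper_width: 39.1
grasp_force: 61.6
```

>>> drive_tool(
  series=[
    [[-0.032, 0.0005, 0], [0, 0, 0]],
    [[-0.032, 0.0005, 0], [0, 0, 0]],
    [[0, 0, 0], [0, 0, 0]],
  ],
)

```text
t: 15.9
ee_pos: [448.9, 35.2, 56.5]
tcp_rot: [[0.092, 0.996, -0.0], [0.996, -0.092, -0.001], [-0.001, -0.0, -1.0]]
wrist_force: [-0.3, 1.3, -6.8]
gripper_width: 39.3
grasp_force: 61.5
```

```bash
python3 - <<'E'
from jf import *
g=bot.get_obs(); print(g["t"],g["ee_pos"],g["tcp_rot"],g["wrist_force"],g["wrist_torque"])
C={k:eyes.read_camera(k) for k in("top","side")}
for k in C:
  for n in("saddle","lift_pad","foot_front","foot_back"): print(k,n,[(r["centre"],round(r["score"],2)) for r in spot_point(n,k)[:2]])
cv2.imwrite("pics/side_in.png",C["side"]["img"])
E
```

```text
15.9 [448.89  35.23  56.5 ] [[ 0.09  1.   -0.  ]
 [ 1.   -0.09 -0.  ]
 [-0.   -0.   -1.  ]] [-0.33  1.28 -6.8 ] [ 0.01 -0.04  0.03]
top saddle []
top lift_pad []
top foot_front []
top foot_back [([344.1, 180.2], 0.63)]
side saddle []
side lift_pad [([312.6, 198.2], 0.84)]
side foot_front [([331.5, 201.2], 0.61)]
side foot_back [([304.2, 213.9], 0.27)]
```

>>> drive_tool(
  series=[
    [[0.002, 0, 0.004], [0, 0, 0]],
    [[0.002, 0, 0.004], [0, 0, 0]],
    [[0, 0, 0], [0, 0, 0]],
  ],
)

```text
t: 16.77
ee_pos: [449.4, 39.1, 52.6]
tcp_rot: [[0.088, 0.996, 0.0], [0.996, -0.088, -0.0], [-0.0, 0.0, -1.0]]
wrist_force: [-1.2, -1.5, -4.2]
gripper_width: 39.1
grasp_force: 62.1
```

>>> drive_tool(
  series=[
    [[0, 0, 0], [0, 0, 0]],
    [[0, 0, 0], [0, 0, 0]],
    [[0, 0, 0], [0, 0, 0]],
    [[0, 0, 0], [0, 0, 0]],
    [[0, 0, 0], [0, 0, 0]],
  ],
  fingers=1,
)

```text
t: 17.4
ee_pos: [449.4, 39.1, 52.5]
tcp_rot: [[0.089, 0.996, 0.0], [0.996, -0.089, -0.0], [-0.0, 0.0, -1.0]]
wrist_force: [-0.6, 0.6, -0.7]
gripper_width: 85.7
grasp_force: 0.0
```

>>> drive_tool(
  series=[
    [[0, 0, -0.1], [0, 0, 0]],
    [[0, 0, -0.1], [0, 0, 0]],
    [[0, 0, -0.1], [0, 0, 0]],
    [[0.06, 0.09, 0], [0, 0, 0]],
    [[0.06, 0.09, 0], [0, 0, 0]],
  ],
)

```text
t: 18.02
ee_pos: [545.7, 91.3, 204.2]
tcp_rot: [[0.089, 0.996, 0.003], [0.996, -0.089, 0.001], [0.001, 0.003, -1.0]]
wrist_force: [1.2, -0.1, -0.1]
gripper_width: 85.4
grasp_force: 0.0
```

>>> drive_tool(
  series=[
    [[0.08, 0.06, 0], [0, 0, 0]],
    [[0.1, 0, 0], [0, 0, 0]],
    [[0.1, 0, 0], [0, 0, 0]],
    [[0.1, 0, 0], [0, 0, 0]],
    [[0, 0, 0], [0, 0, 0]],
  ],
  fingers=-1,
)

```text
t: 18.65
ee_pos: [589.3, 283.6, 201.8]
tcp_rot: [[0.08, 0.997, -0.001], [0.997, -0.08, 0.003], [0.003, -0.001, -1.0]]
wrist_force: [-1.6, -0.2, -0.2]
gripper_width: 0.0
grasp_force: 0.0
```

```bash
python3 - <<'E'
from jf import *
g=bot.get_obs(); print(g["t"],g["ee_pos"],g["gripper_width"])
C,p=jackfit([447.6,25,-1.658]); print(np.degrees(p[2]),loc(p,(90,0)))
for k in C:
  for n in("leg_knob","saddle","lift_pad","foot_front","foot_back"): print(k,n,[(r["centre"],round(r["score"],2)) for r in spot_point(n,k)[:2]])
  cv2.imwrite(f"pics/{k}_in.png",C[k]["img"])
c=C["side"];u,v=proj(c,(445,-20,40)).astype(int); print(u,v)
A=cv2.resize(c["img"][v-25:v+35,u-37:u+38],None,fx=7,fy=7,interpolation=2)
cv2.imwrite("pics/k.png",A)
E
```

```text
18.65 [589.33 283.57 201.82] 0.03465730082452573
jack [451.32  27.49  -1.61] [(('jack_grip', 'top'), [-0.7, -1.0]), (('handle_top', 'top'), [0.1, 1.0]), (('jack', 'top'), [0.3, -5.0]), (('jack_grip', 'side'), [0.7, 2.9]), (('saddle', 'side'), [4.8, -1.4]), (('handle_top', 'side'), [0.0, -1.5]), (('jack', 'side'), [-0.8, 1.2])]
-92.31259626658398 [447.69 -62.44   0.  ]
top leg_knob [([280.2, 220.5], 0.46)]
top saddle []
top lift_pad []
top foot_front []
top foot_back []
side leg_knob [([332.5, 238.2], 0.64)]
side saddle [([307.3, 204.8], 0.62)]
side lift_pad []
side foot_front [([331.4, 203.2], 0.86)]
side foot_back [([302.4, 201.8], 0.75)]
310 207
```

View pics/k.png

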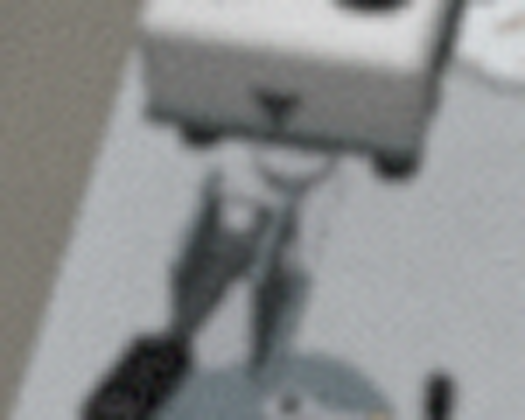

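```bash
python3 - <<'E'
from jf import *
c=eyes.read_camera("side")
th=np.linspace(0,2*np.pi,181)
def ring(x,y,z,r):
    P=np.array([proj(c,(x+r*np.cos(a),y+r*np.sin(a),z)) for a in th]); i=P[:,1].argmax(); return "l %.1f r %.1f bottom (%.1f,%.1f)"%(P[:,0].min(),P[:,0].max(),*P[i])
px=lambda u,v:(273+(u+.5)/7-.5,182+(v+.5)/7-.5)
print("obs rim l,r,bottom",px(250,160),px(342,165),px(295,190))
print("pred rim",ring(440.4,-64,21,20))
print("obs feet",px(202,145),px(395,180))
for hd in(-93,-95):
  K=[440,-67,np.radians(hd)]
  print(hd,[ring(*loc(K,(20,s,0)),12) for s in(46,-46)], "tri tip col", proj(c,loc(K,(-25,0,55))),px(275,122))
E
```

```text
obs rim l,r,bottom (308.2857142857143, 204.42857142857142) (321.42857142857144, 205.14285714285714) (314.7142857142857, 208.71428571428572)
pred rim l 308.2 r 320.7 bottom (314.5,206.9)
obs feet (301.42857142857144, 202.28571428571428) (329.0, 207.28571428571428)
-93 ['l 298.7 r 306.0 bottom (302.3,203.1)', 'l 326.2 r 333.6 bottom (330.0,207.4)'] tri tip col [313.05 199.1 ] (311.85714285714283, 199.0)
-95 ['l 299.0 r 306.3 bottom (302.6,202.8)', 'l 326.3 r 333.7 bottom (330.1,207.8)'] tri tip col [312.77 199.05] (311.85714285714283, 199.0)
```

The last picture shows the saddle rim (column about 314.8) between the feet (mean column about 315.2, pad model shifted about +3 mm in x). The jack needs a nudge of about 3.5 mm in +x and about 3 mm deeper, so I regrasp it.

```bash
python3 - <<'E'
from jf import *
plan([((449.4,39.1,190),-5),((449.4,39.1,52),-5)])
E
```

```text
[[[-0.1,-0.048,0.005],[0,0,np.float64(-0.0001)]],[[-0.1,-0.048,0.005],[0,0,np.float64(-0.0001)]],[[-0.1,-0.048,0.005],[0,0,np.float64(-0.0001)]],[[-0.1,-0.048,0.005],[0,0,np.float64(-0.0001)]],[[-0.1,-0.0481,0.005],[0,0,np.float64(-0.0001)]]]
[[[0.0,0.0,0.092],[0,0,np.float64(-0.0)]],[[0.0,0.0,0.092],[0,0,np.float64(-0.0)]],[[0.0,0.0,0.092],[0,0,np.float64(-0.0)]]]
```

>>> drive_tool(
  series=[
    [[-0.1, -0.048, 0.005], [0, 0, 0]],
    [[-0.1, -0.048, 0.005], [0, 0, 0]],
    [[-0.1, -0.048, 0.005], [0, 0, 0]],
    [[-0.1, -0.048, 0.005], [0, 0, 0]],
    [[-0.1, -0.048, 0.005], [0, 0, 0]],
  ],
  fingers=1,
)

```text
t: 20.32
ee_pos: [448.5, 37.6, 190.2]
tcp_rot: [[0.089, 0.996, 0.001], [0.996, -0.089, 0.0], [0.0, 0.001, -1.0]]
wrist_force: [0.9, -1.4, -0.0]
gripper_width: 85.2
grasp_force: 0.0
```

>>> drive_tool(
  series=[
    [[0, 0, 0.05], [0, 0, 0]],
    [[0, 0, 0], [0, 0, 0]],
  ],
)

```text
t: 20.58
ee_pos: [448.2, 38.6, 164.3]
tcp_rot: [[0.089, 0.996, -0.003], [0.996, -0.089, -0.0], [-0.001, -0.003, -1.0]]
wrist_force: [-0.1, 0.1, 0.9]
gripper_width: 85.4
grasp_force: 0.0
```

>>> drive_tool(
  series=[
    [[0, 0.0015, 0.075], [0, 0, 0]],
    [[0, 0.001, 0.075], [0, 0, 0]],
    [[0, 0, 0.074], [0, 0, 0]],
    [[0, 0, 0], [0, 0, 0]],
  ],
)

```text
t: 21.08
ee_pos: [449.7, 39.6, 51.7]
tcp_rot: [[0.087, 0.996, -0.005], [0.996, -0.087, -0.001], [-0.001, -0.005, -1.0]]
wrist_force: [1.1, -0.4, -0.9]
gripper_width: 85.5
grasp_force: 0.0
```

>>> drive_tool(
  series=[
    [[0, 0, 0], [0, 0, 0]],
    [[0, 0, 0], [0, 0, 0]],
    [[0, 0, 0], [0, 0, 0]],
    [[0, 0, 0], [0, 0, 0]],
    [[0, 0, -0.006], [0, 0, 0]],
  ],
  fingers=-1,
)

```text
t: 21.7
ee_pos: [450.1, 38.9, 56.2]
tcp_rot: [[0.089, 0.996, -0.0], [0.996, -0.089, -0.0], [-0.0, -0.0, -1.0]]
wrist_force: [0.1, 1.1, -8.0]
gripper_width: 39.3
grasp_force: 61.3
```

>>> drive_tool(
  series=[
    [[-0.006, 0.006, 0], [0, 0, 0]],
    [[0, 0, 0.004], [0, 0, 0]],
    [[0, 0, 0.004], [0, 0, 0]],
    [[0, 0, 0], [0, 0, 0]],
  ],
)

```text
t: 22.2
ee_pos: [453.7, 35.1, 54.4]
tcp_rot: [[0.089, 0.996, 0.0], [0.996, -0.089, -0.0], [-0.0, 0.0, -1.0]]
wrist_force: [-7.7, -2.4, 25.0]
gripper_width: 39.2
grasp_force: 65.4
```

>>> drive_tool(
  series=[
    [[0, 0, 0], [0, 0, 0]],
    [[0, 0, 0], [0, 0, 0]],
    [[0, 0, 0], [0, 0, 0]],
    [[0, 0, 0], [0, 0, 0]],
    [[0, 0, 0], [0, 0, 0]],
  ],
  fingers=1,
)

```text
t: 22.82
ee_pos: [453.3, 35.7, 51.9]
tcp_rot: [[0.088, 0.996, -0.0], [0.996, -0.088, -0.0], [-0.0, -0.0, -1.0]]
wrist_force: [0.4, 0.0, 0.1]
gripper_width: 85.3
grasp_force: 0.0
```

>>> drive_tool(
  series=[
    [[0, 0, -0.1], [0, 0, 0]],
    [[0, 0, -0.1], [0, 0, 0]],
    [[0, 0, -0.1], [0, 0, 0]],
    [[0.06, 0.09, 0], [0, 0, 0]],
    [[0.06, 0.09, 0], [0, 0, 0]],
  ],
)

```text
t: 23.45
ee_pos: [549.7, 87.9, 203.6]
tcp_rot: [[0.089, 0.996, 0.003], [0.996, -0.089, 0.001], [0.001, 0.003, -1.0]]
wrist_force: [0.6, -0.4, 0.3]
gripper_width: 85.4
grasp_force: 0.0
```

>>> drive_tool(
  series=[
    [[0.08, 0.06, 0], [0, 0, 0]],
    [[0.1, 0, 0], [0, 0, 0]],
    [[0, 0, 0], [0, 0, 0]],
  ],
  fingers=-1,
)

```text
t: 23.82
ee_pos: [585.3, 180.3, 201.2]
tcp_rot: [[0.081, 0.997, -0.001], [0.997, -0.081, 0.003], [0.002, -0.001, -1.0]]
wrist_force: [-0.3, 0.1, -0.5]
gripper_width: 32.1
grasp_force: 0.0
```

```bash
python3 - <<'E'
from jf import *
g=bot.get_obs(); print(g["t"],g["ee_pos"])
C={k:eyes.read_camera(k) for k in("top","side")}
for k in C:
  for n,z in(("handle_top",107),("saddle",18),("jack_grip",50),("foot_front",0),("foot_back",0)): print(k,n,[(r["centre"],round(r["score"],2),pix2world(C[k],r["centre"],z)) for r in spot_point(n,k)[:1]])
# shift of jack in side image vs before (template of saddle/cheek region)
a=cv2.imread("pics/side_in.png");b=C["side"]["img"]
for nm,(u0,u1,v0,v1) in dict(jack=(292,322,216,236),counter=(292,335,180,206)).items():
    pa=cv2.cvtColor(a[v0:v1,u0:u1],6).astype(np.float32);pb=cv2.cvtColor(b[v0:v1,u0:u1],6).astype(np.float32)
    print(nm,cv2.phaseCorrelate(pa,pb,cv2.createHanningWindow(pa.shape[::-1],cv2.CV_32F)))
E
```

```text
23.825 [585.35 180.29 201.2 ]
top handle_top []
top saddle []
top jack_grip [([306.5, 193.6], 0.81, array([446.97,  26.04,  50.  ]))]
top foot_front [([448.7, 201.9], 0.74, array([ 460.07, -428.31,    0.  ]))]
top foot_back [([342.0, 204.7], 0.56, array([429.71, -87.86,   0.  ]))]
side handle_top [([291.6, 233.6], 0.61, array([463.62, 158.9 , 107.  ]))]
side saddle [([308.9, 203.5], 0.36, array([457.66, -60.  ,  18.  ]))]
side jack_grip [([302.3, 210.6], 0.7, array([465.15,   9.19,  50.  ]))]
side foot_front [([331.1, 202.3], 0.79, array([390.81, -97.83,   0.  ]))]
side foot_back [([301.5, 199.7], 0.91, array([488.54, -93.53,   0.  ]))]
jack ((-1.2054547579462493, -0.7542370268476084), 1.000319315592448)
counter ((0.5060047374171717, 0.32511732832249507), 0.9890987035178354)
```

>>> drive_tool(
  series=[
    [[-0.02, -0.08, 0.02], [0, 0, 0]],
    [[-0.02, -0.08, 0.03], [0, 0, 0]],
    [[-0.023, -0.079, 0.03], [0, 0, 0]],
    [[0, 0, 0], [0, 0, 0]],
  ],
)

```text
t: 24.92
ee_pos: [460.5, 152.6, 160.8]
tcp_rot: [[0.088, 0.996, -0.005], [0.996, -0.088, -0.002], [-0.002, -0.004, -1.0]]
wrist_force: [0.6, -0.7, 0.6]
gripper_width: -0.2
grasp_force: 0.0
```

```bash
python3 - <<'E'
from jf import *
g=bot.get_obs(); print(g["t"],g["ee_pos"],g["tcp_rot"],g["gripper_width"],g["wrist_force"])
plan([((464,158,133),-5.1,1)])
E
```

```text
24.925 [460.46 152.62 160.82] [[ 0.09  1.   -0.  ]
 [ 1.   -0.09 -0.  ]
 [-0.   -0.   -1.  ]] -0.23977651300444797 [ 0.62 -0.69  0.57]
[[[0.0113,0.0061,0.0556],[0,0,np.float64(0.0004)]]]
```

>>> drive_tool(
  series=[
    [[0.011, 0.006, 0.055], [0, 0, 0]],
    [[0.002, 0, 0.018], [0, 0, 0]],
    [[0.006, 0, 0.016], [0, 0, 0]],
    [[0.005, 0, 0.016], [0, 0, 0]],
    [[0, 0, 0], [0, 0, 0]],
  ],
)

```text
t: 25.55
ee_pos: [469.6, 166.3, 110.2]
tcp_rot: [[0.088, 0.996, 0.002], [0.996, -0.088, 0.001], [0.001, 0.002, -1.0]]
wrist_force: [0.5, 1.0, 7.1]
gripper_width: -0.0
grasp_force: 3.5
```

>>> drive_tool(
  series=[
    [[0.004, 0, 0.012], [0, 0, 0]],
    [[0.003, 0, 0.012], [0, 0, 0]],
    [[0.003, 0, 0.012], [0, 0, 0]],
    [[0, 0, 0], [0, 0, 0]],
  ],
)

```text
t: 26.05
ee_pos: [470.1, 171.3, 93.0]
tcp_rot: [[0.088, 0.996, 0.003], [0.996, -0.088, 0.001], [0.002, 0.003, -1.0]]
wrist_force: [-1.1, 0.3, 15.1]
gripper_width: -0.1
grasp_force: 7.2
```

>>> drive_tool(
  series=[
    [[0.002, 0, 0.01], [0, 0, 0]],
    [[0.002, 0, 0.01], [0, 0, 0]],
    [[0, 0, 0], [0, 0, 0]],
  ],
)

```text
t: 26.42
ee_pos: [470.3, 173.2, 83.1]
tcp_rot: [[0.088, 0.996, 0.003], [0.996, -0.088, 0.001], [0.002, 0.003, -1.0]]
wrist_force: [-2.8, -0.4, 15.0]
gripper_width: -0.2
grasp_force: 7.5
```

>>> drive_tool(
  series=[
    [[0.001, 0, 0.008], [0, 0, 0]],
    [[0, 0, 0.006], [0, 0, 0]],
    [[0, 0, 0], [0, 0, 0]],
    [[0, 0, 0], [0, 0, 0]],
  ],
)

```text
t: 26.92
ee_pos: [470.5, 174.1, 77.1]
tcp_rot: [[0.088, 0.996, 0.003], [0.996, -0.088, 0.002], [0.002, 0.003, -1.0]]
wrist_force: [-5.2, 0.2, 20.9]
gripper_width: -0.2
grasp_force: 10.7
```

```bash
python3 - <<'E'
from jf import *
g=bot.get_obs(); print(g["t"],g["ee_pos"],g["wrist_force"])
C={k:eyes.read_camera(k) for k in("top","side")}
for k in C:
  for n,z in(("handle_top",58),("leg_knob",41),("foot_front",15),("foot_back",15),("pad_a",120)): print(k,n,[(r["centre"],round(r["score"],2),pix2world(C[k],r["centre"],z)) for r in spot_point(n,k)[:2]])
cv2.imwrite("pics/fin.png",C["side"]["img"])
E
```

```text
26.925 [470.45 174.07  77.05] [-5.17  0.24 20.92]
top handle_top [([303.7, 191.8], 0.61, array([450.19,  34.76,  58.  ])), ([374.3, 237.2], 0.51, array([ 322.71, -187.21,   58.  ]))]
top leg_knob []
top foot_front []
top foot_back []
top pad_a [([348.4, 179.7], 0.7, array([479.91, -97.46, 120.  ])), ([348.1, 202.0], 0.64, array([412.25, -99.67, 120.  ]))]
side handle_top [([289.9, 251.3], 0.58, array([465.81, 177.66,  58.  ]))]
side leg_knob [([347.0, 187.8], 0.59, array([ 344.65, -131.27,   41.  ])), ([331.3, 239.0], 0.5, array([364.87,  99.59,  41.  ]))]
side foot_front [([332.7, 198.8], 0.63, array([386.25, -98.97,  15.  ]))]
side foot_back [([302.3, 200.0], 0.64, array([482.24, -76.07,  15.  ]))]
side pad_a [([306.4, 172.4], 0.57, array([470.18, -87.94, 120.  ])), ([325.3, 173.0], 0.54, array([412.6 , -95.14, 120.  ]))]
```

>>> drive_tool(
  series=[
    [[0, -0.003, 0], [0, 0, 0]],
    [[0, 0, 0], [0, 0, 0]],
    [[0, 0, 0], [0, 0, 0]],
    [[0, 0, 0], [0, 0, 0]],
  ],
)

```text
t: 28.02
ee_pos: [470.3, 174.1, 77.2]
tcp_rot: [[0.089, 0.996, 0.006], [0.996, -0.089, 0.002], [0.003, 0.006, -1.0]]
wrist_force: [-1.3, -0.3, 20.2]
gripper_width: 0.3
grasp_force: 9.6
```

```bash
python3 - <<'E'
from jf import *
g=bot.get_obs(); print(g["t"],g["ee_pos"],g["wrist_force"])
c=eyes.read_camera("side"); b=cv2.cvtColor(c["img"],6); a=cv2.cvtColor(cv2.imread("pics/side_in.png"),6)
for nm,(u0,u1,v0,v1) in dict(plate=(305,340,232,256),face=(306,330,186,204),feet_right=(324,336,196,212)).items():
    r=cv2.matchTemplate(cv2.resize(b[v0-12:v1+12,u0-12:u1+12],None,fx=4,fy=4,interpolation=2),cv2.resize(a[v0:v1,u0:u1],None,fx=4,fy=4,interpolation=2),cv2.TM_CCOEFF_NORMED)
    _,m,_,l=cv2.minMaxLoc(r); print(nm,round(m,2),l[0]/4-12,l[1]/4-12)
K=[443,-68,np.radians(-95)]
print("expected per 18mm lift at face",proj(c,loc(K,(-25,0,90)))-proj(c,loc(K,(-25,0,70))))
E
```

```text
28.025 [470.27 174.09  77.23] [-1.29 -0.26 20.2 ]
plate 0.89 -1.25 -1.25
face 0.96 0.25 -6.5
feet_right 0.97 0.5 -4.5
expected per 18mm lift at face [ 0.01 -4.99]
```

```bash
python3 -c "
from cell import bot
print(bot.finish_job()); print(bot.get_obs()['t'])"
```

```text
the job is handed in; nothing more can be done
None
the job is handed in; nothing more can be done
```

I handed the job in at about 28 s with no verdict returned: the leg was swung to its end (about 1.57 rad, by camera), the jack was under the lift pad to within a few mm by my estimate, the marked end was raised about 18 mm, and the handle was held at its stop with about 20 N.

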